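Sort turned feet with the gap gauge

TASK

Check the three turned furniture feet with the steel gap gauge, one at a time: hold each foot spigot-down, slide the spigot in at the flared mouth of the gap without forcing it, and put the foot away before you take the next. A foot whose spigot slides through the gap goes into the plywood tray; one that stops at the mouth goes into the black basket to be turned down again. Leave every foot standing upright on its spigot, and leave the other things on the bench where they are.

Things in the scene. Friction and masses are not known exactly. Their poses are not given: they have to be found in the camera images.
- foot_a_mid (a point): turned oak furniture foot standing spigot-down, 74 mm tall, 0.08-0.15 kg: bun 56 mm across (straight sides 43-61 mm above the spigot's end) over a round spigot 30 mm long, either 33 mm thick (fits) or 40 mm (too thick); which one is not told. Point on its axis, half-way up, 37 mm above the spigot's end; z up, yaw without meaning
- foot_b_mid (a point): turned oak furniture foot standing spigot-down, 74 mm tall, 0.08-0.15 kg: bun 56 mm across (straight sides 43-61 mm above the spigot's end) over a round spigot 30 mm long, either 33 mm thick (fits) or 40 mm (too thick); which one is not told. Point on its axis, half-way up, 37 mm above the spigot's end; z up, yaw without meaning
- foot_c_mid (a point): turned oak furniture foot standing spigot-down, 74 mm tall, 0.08-0.15 kg: bun 56 mm across (straight sides 43-61 mm above the spigot's end) over a round spigot 30 mm long, either 33 mm thick (fits) or 40 mm (too thick); which one is not told. Point on its axis, half-way up, 37 mm above the spigot's end; z up, yaw without meaning
- gauge: gap gauge fixed to the bench: pale wooden base 130 (x) x 110 (y) x 18 mm carrying two parallel upright steel jaws along x, 36 mm apart, open above and at both ends, tops 43 mm above the bench. Straight gap from x = -35 to +45 mm on y = 0. Origin on the bench under the middle of the base, z up. A 33 mm spigot slides through freely; the axis of a 40 mm one stops about x = -44 mm
- gauge_mouth (a point): start of the gauge's straight gap: its centre line at jaw-top height, 35 mm from the gauge's middle. From here two lips 16 mm long flare outwards at 35 degrees towards -x to lead a spigot in (76 mm over their outsides); a spigot goes in along the +x axis of this point (same axes as the gauge). The wooden base under the gap is 18 mm above the bench
- tray: low open plywood tray fixed on the bench, for the feet that fit: 230 (x) x 140 (y) mm outside, walls 9 mm thick and 32 mm high, flat floor 9 mm above the bench. Origin on the bench under its middle
- basket: black meshed plastic basket fixed on the bench, for the feet that are too thick: 200 (x) x 160 (y) mm outside, walls 4 mm thick and 62 mm high, flat floor 6 mm above the bench. Origin on the bench under its middle
- sanding_block: bystander: cork sanding block, 65 x 110 x 24 mm, lying flat
- tape_roll: bystander: roll of pale masking tape lying flat, 100 mm across, 25 mm high
- glue_bottle: bystander: white glue bottle, 62 mm across, 170 mm tall, upright
- mallet: bystander: wooden joiner's mallet lying down: head 60 x 130 x 85 mm, handle 26 mm wide; origin under the free end of the handle, head 190 mm away
- chisel: bystander: chisel lying flat, turned wooden handle 30 mm thick, about 280 mm long in all
- pencil: bystander: flat red carpenter's pencil, 170 mm long, 8 mm thick, lying flat
- try_square: bystander: try square lying flat: dark wooden stock 110 x 24 x 18 mm, thin steel blade 150 mm long
Mind the look-alikes: they are no part of the job. Leave any orange look-alike of the part that bears foot_b_mid alone.

How it is judged:
On the way, in this order (a step that is already met when the one before it is completed fails the run):
1. a first foot is tried: its spigot is between the jaws (past the middle if it fits, against the mouth if it is too thick) (((x of foot_a_mid in the frame of gauge between -0.01 and 0.075 m and y of foot_a_mid in the frame of gauge between -0.006 and 0.006 m and z of foot_a_mid in the frame of gauge below 0.072 m) or (x of foot_b_mid in the frame of gauge between -0.055 and -0.03 m and y of foot_b_mid in the frame of gauge between -0.009 and 0.009 m and z of foot_b_mid in the frame of gauge below 0.072 m) or (x of foot_c_mid in the frame of gauge between -0.01 and 0.075 m and y of foot_c_mid in the frame of gauge between -0.006 and 0.006 m and z of foot_c_mid in the frame of gauge below 0.072 m))), for 0.1 s.
2. the first foot is in the tray or basket where it belongs and a second one is tried in the gauge ((((x of foot_a_mid in the frame of tray between -0.115 and 0.115 m and y of foot_a_mid in the frame of tray between -0.07 and 0.07 m and z of foot_a_mid in the frame of tray below 0.056 m) and (x of foot_b_mid in the frame of gauge between -0.055 and -0.03 m and y of foot_b_mid in the frame of gauge between -0.009 and 0.009 m and z of foot_b_mid in the frame of gauge below 0.072 m)) or ((x of foot_a_mid in the frame of tray between -0.115 and 0.115 m and y of foot_a_mid in the frame of tray between -0.07 and 0.07 m and z of foot_a_mid in the frame of tray below 0.056 m) and (x of foot_c_mid in the frame of gauge between -0.01 and 0.075 m and y of foot_c_mid in the frame of gauge between -0.006 and 0.006 m and z of foot_c_mid in the frame of gauge below 0.072 m)) or ((x of foot_b_mid in the frame of basket between -0.1 and 0.1 m and y of foot_b_mid in the frame of basket between -0.08 and 0.08 m and z of foot_b_mid in the frame of basket below 0.052 m) and (x of foot_a_mid in the frame of gauge between -0.01 and 0.075 m and y of foot_a_mid in the frame of gauge between -0.006 and 0.006 m and z of foot_a_mid in the frame of gauge below 0.072 m)) or ((x of foot_b_mid in the frame of basket between -0.1 and 0.1 m and y of foot_b_mid in the frame of basket between -0.08 and 0.08 m and z of foot_b_mid in the frame of basket below 0.052 m) and (x of foot_c_mid in the frame of gauge between -0.01 and 0.075 m and y of foot_c_mid in the frame of gauge between -0.006 and 0.006 m and z of foot_c_mid in the frame of gauge below 0.072 m)) or ((x of foot_c_mid in the frame of tray between -0.115 and 0.115 m and y of foot_c_mid in the frame of tray between -0.07 and 0.07 m and z of foot_c_mid in the frame of tray below 0.056 m) and (x of foot_a_mid in the frame of gauge between -0.01 and 0.075 m and y of foot_a_mid in the frame of gauge between -0.006 and 0.006 m and z of foot_a_mid in the frame of gauge below 0.072 m)) or ((x of foot_c_mid in the frame of tray between -0.115 and 0.115 m and y of foot_c_mid in the frame of tray between -0.07 and 0.07 m and z of foot_c_mid in the frame of tray below 0.056 m) and (x of foot_b_mid in the frame of gauge between -0.055 and -0.03 m and y of foot_b_mid in the frame of gauge between -0.009 and 0.009 m and z of foot_b_mid in the frame of gauge below 0.072 m)))), for 0.1 s.
3. two feet are where they belong and the last one is tried in the gauge ((((x of foot_b_mid in the frame of basket between -0.1 and 0.1 m and y of foot_b_mid in the frame of basket between -0.08 and 0.08 m and z of foot_b_mid in the frame of basket below 0.052 m) and (x of foot_c_mid in the frame of tray between -0.115 and 0.115 m and y of foot_c_mid in the frame of tray between -0.07 and 0.07 m and z of foot_c_mid in the frame of tray below 0.056 m) and (x of foot_a_mid in the frame of gauge between -0.01 and 0.075 m and y of foot_a_mid in the frame of gauge between -0.006 and 0.006 m and z of foot_a_mid in the frame of gauge below 0.072 m)) or ((x of foot_a_mid in the frame of tray between -0.115 and 0.115 m and y of foot_a_mid in the frame of tray between -0.07 and 0.07 m and z of foot_a_mid in the frame of tray below 0.056 m) and (x of foot_c_mid in the frame of tray between -0.115 and 0.115 m and y of foot_c_mid in the frame of tray between -0.07 and 0.07 m and z of foot_c_mid in the frame of tray below 0.056 m) and (x of foot_b_mid in the frame of gauge between -0.055 and -0.03 m and y of foot_b_mid in the frame of gauge between -0.009 and 0.009 m and z of foot_b_mid in the frame of gauge below 0.072 m)) or ((x of foot_a_mid in the frame of tray between -0.115 and 0.115 m and y of foot_a_mid in the frame of tray between -0.07 and 0.07 m and z of foot_a_mid in the frame of tray below 0.056 m) and (x of foot_b_mid in the frame of basket between -0.1 and 0.1 m and y of foot_b_mid in the frame of basket between -0.08 and 0.08 m and z of foot_b_mid in the frame of basket below 0.052 m) and (x of foot_c_mid in the frame of gauge between -0.01 and 0.075 m and y of foot_c_mid in the frame of gauge between -0.006 and 0.006 m and z of foot_c_mid in the frame of gauge below 0.072 m)))), for 0.1 s.
At the end, for the whole second after the job is handed in: Every foot with a 33 mm spigot stands in the plywood tray and every foot with a 40 mm spigot in the black basket, within the walls, down on the floor (within about 10 mm) and upright within 0.15 rad (x of foot_a_mid in the frame of tray between -0.115 and 0.115 m and y of foot_a_mid in the frame of tray between -0.07 and 0.07 m and z of each of foot_a_mid, foot_c_mid in the frame of tray below 0.056 m and x of foot_b_mid in the frame of basket between -0.1 and 0.1 m and y of foot_b_mid in the frame of basket between -0.08 and 0.08 m and z of foot_b_mid in the frame of basket below 0.052 m and x of foot_c_mid in the frame of tray between -0.115 and 0.115 m and y of foot_c_mid in the frame of tray between -0.07 and 0.07 m and angle between each of foot_a_mid, foot_b_mid, foot_c_mid's own z axis and vertical below 0.15 rad); the robot touches nothing.
It fails at once if one of the other loose things on the bench is moved more than 40 mm (distance of any of sanding_block, tape_roll, glue_bottle, mallet, chisel, pencil, try_square from where it was at the start of the episode above 0.04 m).
It fails at once if a foot is forced into the gauge (more than 45 N between a foot and the gauge) (contact force between any of foot_a, foot_b, foot_c and gauge above 45 N).
It also fails if it takes over 72 s, if anything falls off the work surface, if the arm or the gripper's body presses on something with over 40 N, if the wrist force passes 120 N, or if a joint passes its speed limit or range.

ROBOT

A 7-joint arm with a two-finger parallel gripper is mounted at the origin on the work surface. World frame = base frame: x ahead of the robot, y to its left, z up, the work surface at z = 0. Lengths are in m, angles in rad, forces in N, time in s.
With the tool pointing down it reaches from about 0.425 to 0.925 m from the base axis. Payload 6.8 kg.
Tool frame: the origin (TCP) lies on the front face of the gripper's body, between the roots of the fingers; the fingertips stand 73 mm ahead of it and the grasp point (between the pads) lies 54 mm ahead of it; z points along the fingers, y is the direction in which the jaws open and shut (so a half turn about z gives the same grasp; the last joint's range is limited). The gripper opens to 85 mm and grips with 20 to 120 N. Pads are 22 mm wide; open, the fingers measure 114 mm over their backs; the gripper's body (76 mm by 85 mm) begins 54 mm behind the grasp point. The pads swing forward as they close: fully open they stand 13 mm farther back than shut.
Start: joints at [1.197, 0.477, 0.022, 1.555, -0.011, 1.109, -0.083], TCP at [0.177, -0.651, 0.304] pointing down, gripper open.
Joint ranges: [-2.96, 2.96], [-0.34, 2.1], [-1.41, 1.46], [0.24, 2.44], [-1.37, 4.51], [0.17, 1.92], [-2.96, 2.96]. Speed limits (rad/s): [2.39, 2.39, 3.14, 3.14, 3.14, 3.14, 3.14].

INTERFACE

Orientations are given as a rotation vector (axis times angle).
In Python, from bench import * gives the robot as it stands.
- The arm moves only by the tool jog_arm, never from a script. Its argument "plan" is a list of rows, each a list of 2 entries, a list of its own where there are three numbers: the shift along the world's x, y, z in cm, then the turn about the world's z in rad. In form: [[[tx, ty, tz], twist], ...]. A call has 1 to 12 rows; each row shifts and turns the commanded pose from where the row before left it; what a row does not reach is not made up. A row lasts 1/10 s, in which the tool goes at most 50 mm and 8.59 degrees, less where a joint would pass 70% of its speed; a pose out of reach is approached as far as the arm can. A call is refused whole if a number of a shift passes 5 or a number of a turn 0.15, either way. A call with a gripper value outside its range is refused whole. "hand" is the finger opening in cm, from 0 to 8.54, set as the call begins (left out, the last holds). The fingers move at their own pace and stop on an object; "grip_force" is the grip in N (left out, the last holds). Time passes only in rows, so rows that do not move let the fingers close. It gives the time, the measured TCP pose, the force and the opening at its end, in the units of the state.
- get_obs(): the state, without advancing time (a new reading comes with each control period).
- grab_frame(name): name is "side" or "top"; returns the picture (420x560x3 uint8, red, green, blue); there is no depth.
- get_calibration(name): a dict with "intrinsics" (3x3 intrinsics, pixels), "xyz" and "orientation" of the camera in the world. Camera axes: x right, y down, z forward; pixel columns grow to the right and rows downward; lengths in m; the calibration is good to about 2 mm. A picture is of the moment at which its call begins. get_calibration takes no time and is no camera call.
- hand_in(): hands the job in, once; it reports no verdict.
The state is a dict: "clock": time; "joints": joint angles; "qvel": joint speeds; "tau": joint torques, N m; "tcp_pos": TCP position; "orientation": TCP orientation; "contact_force": force on the tool from outside, world axes, zero at the start; "moment": the same for the moment, N m; "grip_width": finger opening in m.
Only numpy, scipy, OpenCV 4.12 (cv2) and the standard library are available. Lean on these libraries where they do the work, as an engineer would, in place of code of your own. Each camera call takes 0.05 s, during which the arm holds its last target. There are 200 camera calls.

## Working session

There is one attempt and no reset: what is moved stays moved. The work goes in short steps, Python scripts to look and compute and a tool call to move; the robot and the scene stay as the last step left them, time stands still between calls to the robot, and variables do not carry over. Pictures are saved under pics/ and viewed, about 8 in all and at most 12, crops included, and the job is handed in when it is done.

Besides the shell and the picture viewer there is one more tool, called after "Call:" as name(argument=value, ...) on one line, values as JSON. jog_arm: Moves the arm, as the interface text tells. Its arguments: {"type":"object","properties":{"plan":{"type":"array","items":{"type":"array"}},"hand":{"type":"number"},"grip_force":{"type":"number"}},"required":["plan"]}

```bash
mkdir -p pics; ls; python3 - <<'E'
from bench import *
import cv2
for n in("top","side"):
    c=get_calibration(n);print(n,c)
    cv2.imwrite(f"pics/{n}0.png",cv2.resize(grab_frame(n)[:,:,::-1],(800,600),interpolation=cv2.INTER_CUBIC))
print(get_obs())
E
```

```text
pics
top {'intrinsics': array([[482.3536985 ,   0.        , 281.54605539],
       [  0.        , 482.3536985 , 209.86960603],
       [  0.        ,   0.        ,   1.        ]]), 'xyz': array([0.43065147, 0.06632748, 1.53481121]), 'orientation': array([-2.19901597,  2.2044223 , -0.06325617])}
side {'intrinsics': array([[491.46775372,   0.        , 278.77596214],
       [  0.        , 491.46775372, 219.97191769],
       [  0.        ,   0.        ,   1.        ]]), 'xyz': array([-0.09441526,  0.93657957,  0.91215864]), 'orientation': array([-0.79167471,  2.47609163, -1.19900711])}
{'clock': 0.1, 'joints': array([ 1.19691143,  0.47775123,  0.02239306,  1.55633347, -0.01150271,
        1.10928011, -0.08312359]), 'qvel': array([ 4.55366392e-04, -3.38462079e-03,  6.59336280e-04, -2.37578919e-03,
       -1.70508903e-03,  7.03368236e-04, -4.80980769e-05]), 'tau': array([ 3.95666604e-03, -5.97760284e+01,  1.61340069e+00, -2.81953579e+01,
        1.27499897e-02,  5.03539690e-03,  5.17459705e-05]), 'tcp_pos': array([ 0.17716575, -0.65092034,  0.30300922]), 'orientation': array([-3.11231276e+00, -4.15976794e-01,  5.59793454e-04]), 'contact_force': array([-0.08510595, -1.08884772,  0.39190899]), 'moment': array([0.03886458, 0.00039791, 0.00110665]), 'grip_width': 0.0854065480086561}
```

View pics/top0.png

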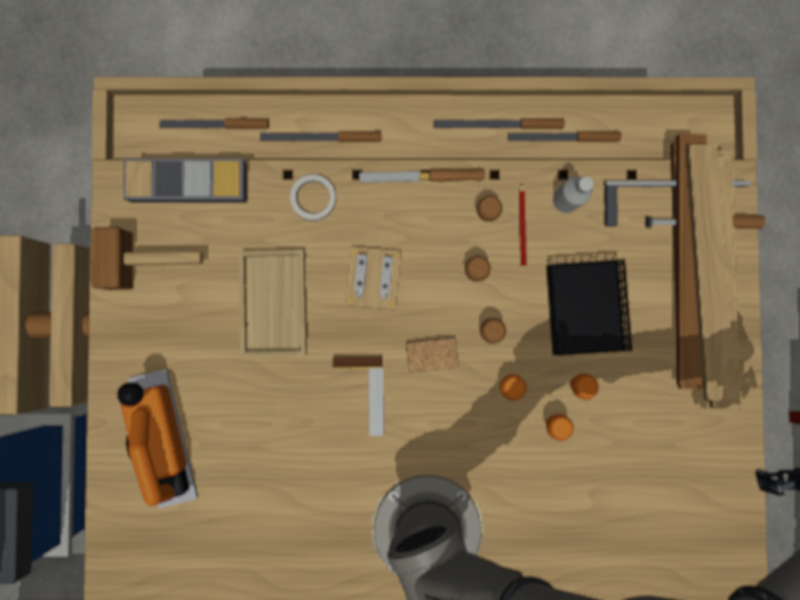

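View pics/side0.png

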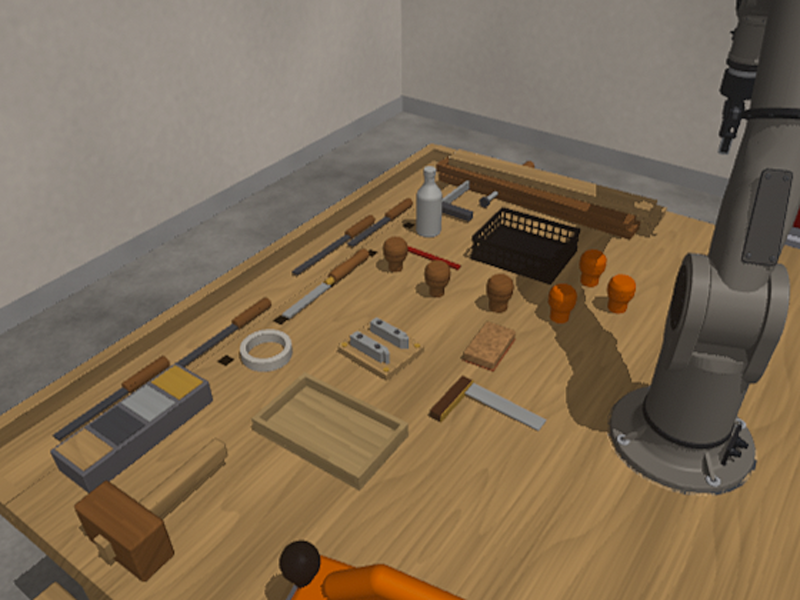

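The top view shows brown feet at about (489,207), (478,267) and (493,330). The orange look-alikes are at (513,387), (585,386) and (560,427), and I'll leave those alone. The gauge is at (373,277), the tray at (274,300) and the basket at (589,306). Next I'll measure and make one close crop.

```bash
cat > h.py <<'E'
from bench import *
import cv2, numpy as np
from scipy.spatial.transform import Rotation as R
from scipy.optimize import least_squares
C={n:get_calibration(n) for n in("top","side")}
def proj(n,P):
    c=C[n];p=(np.atleast_2d(P)-c["xyz"])@R.from_rotvec(c["orientation"]).as_matrix()
    q=p@c["intrinsics"].T;return q[:,:2]/q[:,2:]
def unproj(n,uv,z):
    c=C[n];d=R.from_rotvec(c["orientation"]).as_matrix()@np.linalg.inv(c["intrinsics"])@np.append(uv,1.)
    return c["xyz"]+d*(z-c["xyz"][2])/d[2]
def tri(ut,us):
    return least_squares(lambda P:np.r_[proj("top",P)[0]-ut,proj("side",P)[0]-us],unproj("top",ut,.04)).x
E
python3 - <<'E'
from h import *
t=grab_frame("top");s=grab_frame("side")
np.save("t0.npy",t);np.save("s0.npy",s)
for uv in [(489,207),(478,267),(493,330)]: print("foot top z.07",unproj("top",np.array(uv)*.7,.06).round(3))
for uv in [(245,249),(304,248),(306,352),(241,351)]: print("tray",unproj("top",np.array(uv)*.7,.032).round(3))
for uv in [(548,263),(624,260),(630,348),(556,354)]: print("bask",unproj("top",np.array(uv)*.7,.062).round(3))
a=cv2.resize(t[160:225,235:290][:,:,::-1],(440,520),interpolation=cv2.INTER_CUBIC)
b=cv2.resize(s[150:270,230:375][:,:,::-1],(360,298),interpolation=cv2.INTER_CUBIC)
o=np.zeros((520,800,3),np.uint8);o[:,:440]=a;o[:298,440:]=b
cv2.imwrite("pics/crop1.png",o)
E
```

```text
foot top z.07 [ 0.702 -0.136  0.06 ]
foot top z.07 [ 0.572 -0.111  0.06 ]
foot top z.07 [ 0.436 -0.142  0.06 ]
tray [0.615 0.395 0.032]
tray [0.617 0.267 0.032]
tray [0.39  0.261 0.032]
tray [0.392 0.402 0.032]
bask [ 0.58  -0.261  0.062]
bask [ 0.586 -0.425  0.062]
bask [ 0.397 -0.435  0.062]
bask [ 0.385 -0.276  0.062]
```

View pics/crop1.png

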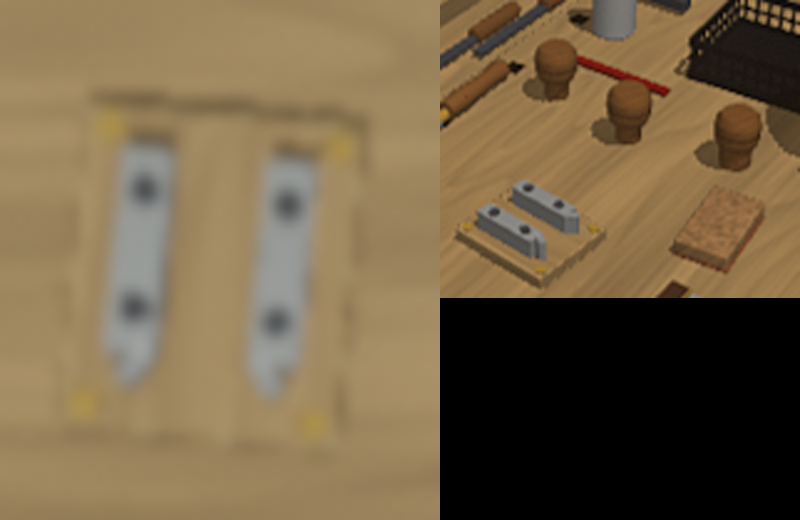

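The jaws' lips flare at the lower end of the crop, so the mouth faces −x and insertion goes in world +x. The side crop shows three brown feet, and spigot thickness can't be judged by eye. Now I'll work out exact numbers for the gauge and feet.

```bash
python3 - <<'E'
from h import *
t=np.load("t0.npy");s=np.load("s0.npy")
for a,b in [((489,207),(276.3,176.2)),((478,267),(306.1,191.5)),((493,330),(350,201.5))]:
    P=tri(np.array(a)*.7,np.array(b));print("foot",P.round(4),(proj("top",P)-np.array(a)*.7).round(1),(proj("side",P)-b).round(1))
br=np.array([(110,124),(340,146),(313,424),(83,403)]);sc=np.array([(145,188),(287,206),(276,321),(134,307)])
f=lambda p,z:unproj("top",np.array([235,160])+(np.array(p)+.5)/8-.5,z)
for q,z in((br,.018),(sc,.043)):
    P=np.array([f(p,z) for p in q]);print(P.round(4),"c",P.mean(0).round(4))
    d=P[0]+P[1]-P[2]-P[3];print("yaw",np.arctan2(d[1],d[0]))
    d=P[0]+P[3]-P[1]-P[2];print("yaw y",np.arctan2(-d[0],d[1]))
# inner jaw walls subpixel rows, saturation
hsv=cv2.cvtColor(t,cv2.COLOR_RGB2HSV)
r=[]
for v in range(181,202,2):
    row=cv2.resize(hsv[v:v+1,235:290,1],(880,1),interpolation=cv2.INTER_LINEAR)[0].astype(float)
    thr=(row.min()+np.median(row))/2; m=np.where(row<60)[0]
    if len(m)==0: continue
    g=np.split(m,np.where(np.diff(m)>100)[0]+1)
    if len(g)==2:
        e=[235+(x+.5)/16-.5 for x in(g[0][0],g[0][-1],g[1][0],g[1][-1])]
        r.append([*unproj("top",((e[1]+e[2])/2,v),.043)[:2],*[unproj("top",(x,v),.043)[1] for x in e]])
r=np.array(r);print(r.round(4));print(np.polyfit(r[:,0]-.56,r[:,1],1))
# side brass
h2=cv2.cvtColor(s,cv2.COLOR_RGB2HSV)
for P in [f(p,.018) for p in br]: print("side pred brass",proj("side",P).round(1))
E
```

```text
foot [ 0.7038 -0.139   0.0416] [[0.3 0.4]] [[-0.5 -0. ]]
foot [ 0.5716 -0.113   0.0487] [[0.3 0.4]] [[-0.5 -0. ]]
foot [ 0.4353 -0.1441  0.0488] [[0.2 0.3]] [[-0.4 -0. ]]
[[0.6137 0.1565 0.018 ]
 [0.6049 0.0658 0.018 ]
 [0.4951 0.0766 0.018 ]
 [0.5035 0.1671 0.018 ]] c [0.5543 0.1165 0.018 ]
yaw -0.09699529121370042
yaw y -0.09540794340623544
[[0.5858 0.1414 0.043 ]
 [0.5787 0.0864 0.043 ]
 [0.534  0.0907 0.043 ]
 [0.5395 0.1457 0.043 ]] c [0.5595 0.1161 0.043 ]
yaw -0.0940516671818669
yaw y -0.11445068026435821
[[0.5921 0.1125 0.1518 0.1293 0.0956 0.074 ]
 [0.5859 0.1131 0.1524 0.1299 0.0964 0.0741]
 [0.5797 0.1135 0.153  0.1301 0.097  0.075 ]
 [0.5735 0.1141 0.1539 0.1309 0.0974 0.0756]
 [0.5672 0.1149 0.1547 0.1315 0.0983 0.0762]
 [0.561  0.1155 0.1551 0.1322 0.0987 0.0764]
 [0.5548 0.116  0.1559 0.1326 0.0993 0.077 ]
 [0.5486 0.1165 0.1561 0.133  0.0999 0.0776]
 [0.5424 0.117  0.1566 0.1336 0.1005 0.078 ]
 [0.5362 0.1178 0.1576 0.1346 0.1011 0.079 ]
 [0.5299 0.1184 0.1582 0.135  0.1019 0.0798]]
[-0.09466094  0.1154945 ]
side pred brass [[239.9 240.7]]
side pred brass [[262.  225.2]]
side pred brass [[291.  241.4]]
side pred brass [[269.2 258.2]]
```

Call:
jog_arm(plan=[[[2.1,4.2,0],-0.03],[[2.1,4.2,0],-0.03],[[2.1,4.2,0],-0.03],[[2.1,4.2,0],-0.03],[[2.1,4.2,0],-0.03],[[2.1,4.2,0],-0.03],[[2.1,4.2,0],-0.03],[[2.1,4.2,0],-0.03],[[2.1,4.2,0],-0.03],[[2.1,4.2,0],-0.03],[[2.1,4.2,0],-0.03],[[2.1,4.2,0],-0.03]], hand=8.5, grip_force=30)

```text
clock: 1.4
tcp_pos: [0.4297, -0.1455, 0.3041]
orientation: [3.138, -0.15, 0.001]
contact_force: [0.3, -0.2, 1.4]
grip_width: 0.0848
```

Call:
jog_arm(plan=[[[0.6,0.1,-4],0],[[0,0,-4],0],[[0,0,-4],0],[[0,0,-4],0],[[0,0,-2.5],0],[[0,0,-1.5],0],[[0,0,0],0]])

```text
clock: 2.1
tcp_pos: [0.434, -0.1459, 0.1021]
orientation: [-3.137, 0.147, 0.007]
contact_force: [-0.8, 0.4, 1.1]
grip_width: 0.085
```

Call:
jog_arm(plan=[[[0,0,0],0],[[0,0,0],0],[[0,0,0],0],[[0,0,0],0],[[0,0,0],0],[[0,0,0],0]], hand=4.5, grip_force=30)

```text
clock: 2.7
tcp_pos: [0.4363, -0.1463, 0.1051]
orientation: [3.138, -0.148, 0.004]
contact_force: [0.4, 1.1, 7.0]
grip_width: 0.0552
```

Call:
jog_arm(plan=[[[0,0,1],0],[[0,0,3],0],[[0,0,3],0],[[0.5,4.3,1],0],[[0.5,4.6,0],0],[[0.5,4.6,0],0],[[0.5,4.6,0],0],[[0.5,4.6,0],0],[[0.4,4.4,0],0],[[0,0,0],0],[[0,0,0],0]])

```text
clock: 3.8
tcp_pos: [0.4641, 0.1255, 0.1844]
orientation: [3.138, -0.144, 0.0]
contact_force: [0.6, -0.1, -1.5]
grip_width: 0.0554
```

```bash
python3 - <<'E'
from h import *
o=get_obs();print(o["tcp_pos"],o["orientation"],o["contact_force"],o["grip_width"],o["joints"].round(2))
t=grab_frame("top");s=grab_frame("side")
a=cv2.resize(t[150:260,220:340][:,:,::-1],(436,400),interpolation=cv2.INTER_CUBIC)
b=cv2.resize(s[130:270,200:340][:,:,::-1],(360,360),interpolation=cv2.INTER_CUBIC)
im=np.zeros((400,796,3),np.uint8);im[:,:436]=a;im[:360,436:]=b
cv2.imwrite("pics/g1.png",im)
E
```

```text
[0.46406965 0.12550033 0.18441827] [ 3.13814840e+00 -1.43666421e-01  3.49128401e-04] [ 0.6021802  -0.12166393 -1.51808305] 0.055444482002308976 [-0.08  0.35 -0.38  2.1   0.19  0.73 -2.24]
```

View pics/g1.png

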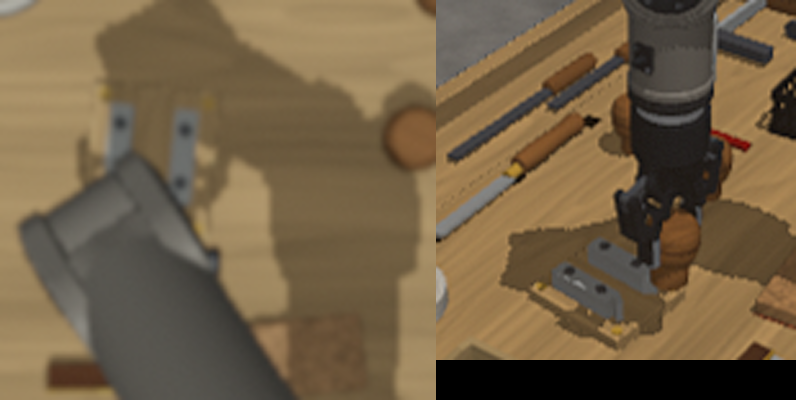

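```bash
python3 - <<'E'
from h import *
P=np.array([0.464,0.1255,.1844])
f=lambda p:((p-[200,130])*2.571+[436,0]).round(0)
for dx in(0,-.01,-.02):
  for dz in(-.031,-.053,-.105): print(dx,dz,f(proj("side",P+[dx,0,dz])))
E
```

```text
0 -0.031 [[668. 220.]]
0 -0.053 [[668. 238.]]
0 -0.105 [[668. 278.]]
-0.01 -0.031 [[677. 224.]]
-0.01 -0.053 [[676. 241.]]
-0.01 -0.105 [[676. 281.]]
-0.02 -0.031 [[685. 227.]]
-0.02 -0.053 [[685. 245.]]
-0.02 -0.105 [[684. 285.]]
```

Call:
jog_arm(plan=[[[0,-0.1,-2],0],[[0,0,-2],0],[[0,0,-1.2],0],[[0,0,-0.5],0],[[0,0,0],0],[[1,-0.09,0],0],[[1,-0.09,0],0],[[0.8,-0.08,0],0],[[0.4,-0.04,0],0],[[0.4,-0.04,0],0],[[0.3,-0.03,0],0],[[0,0,0],0]])

```text
clock: 5.1
tcp_pos: [0.5036, 0.12, 0.1269]
orientation: [-3.138, 0.148, -0.0]
contact_force: [0.2, 0.0, -0.8]
grip_width: 0.0555
```

Call:
jog_arm(plan=[[[0.4,0.04,0],0],[[0.4,-0.03,0],0],[[0.4,-0.04,0],0],[[0.4,-0.04,0],0],[[0.4,-0.04,0],0],[[0.3,-0.03,0],0],[[0,0,0],0]])

```text
clock: 5.8
tcp_pos: [0.5259, 0.1187, 0.1265]
orientation: [3.138, -0.148, -0.003]
contact_force: [-5.1, -1.3, -0.6]
grip_width: 0.0555
```

Call:
jog_arm(plan=[[[0.4,-0.08,0],0],[[0.4,-0.06,0],0],[[0.4,-0.04,0],0],[[0.4,-0.04,0],0],[[0,0,0],0]])

```text
clock: 6.3
tcp_pos: [0.5406, 0.1177, 0.1258]
orientation: [-3.137, 0.146, 0.006]
contact_force: [-7.0, 3.1, -2.5]
grip_width: 0.0552
```

```bash
python3 - <<'E'
from h import *
o=get_obs();P=o["tcp_pos"]
s=grab_frame("side")
c=cv2.resize(s[180:280,230:330][:,:,::-1],(600,600),interpolation=cv2.INTER_CUBIC)
for z in(.031,.053,.105): print(((proj("side",P-[0,0,z])-[230,180])*6).round())
cv2.imwrite("pics/g2.png",c)
E
```

```text
[[230. 249.]]
[[232. 287.]]
[[234. 374.]]
```

View pics/g2.png

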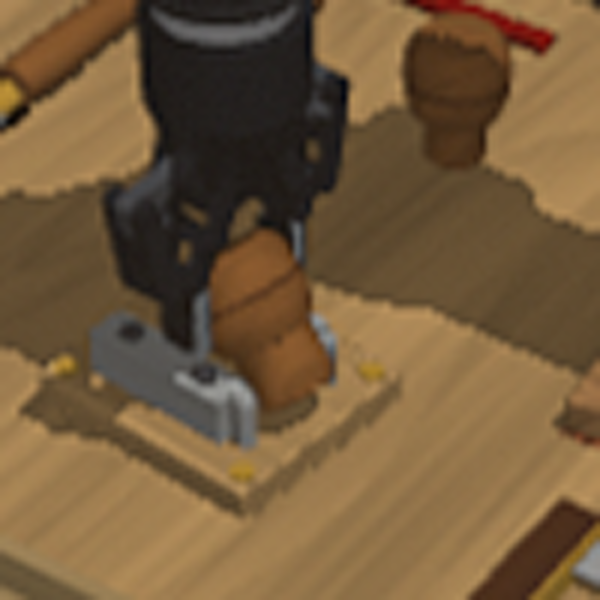

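The foot has pivoted in the pads because its spigot stopped at the mouth, so it looks like the thick one. I'll back off, lift, and check spigot widths.

Call:
jog_arm(plan=[[[-1,0.09,0],0],[[-1,0.09,0],0],[[-1,0.09,0],0],[[-2,0.1,0],0],[[-2,0.1,1],0],[[0,0,3],0],[[0,0,3],0],[[0,0,0],0]])

```text
clock: 7.15
tcp_pos: [0.4741, 0.122, 0.2008]
orientation: [-3.136, 0.148, -0.013]
contact_force: [0.8, -0.1, -0.6]
grip_width: 0.0551
```

```bash
python3 - <<'E'
from h import *
o=get_obs();P=o["tcp_pos"];print(P)
s=grab_frame("side");s0=np.load("s0.npy")
z=lambda im,u,v,w:cv2.resize(im[v-w:v+w,u-w:u+w][:,:,::-1],(260,260),interpolation=cv2.INTER_CUBIC)
u,v=proj("side",P-[0,0,.06])[0].astype(int)
im=np.hstack([z(s0,276,180,20),z(s0,306,195,20),z(s0,350,206,20)])
b=np.zeros_like(im);b[:,:260]=z(s,u,v,30)
cv2.imwrite("pics/g3.png",np.vstack([im,b]))
E
```

```text
[0.47414479 0.12199316 0.20077674]
```

View pics/g3.png

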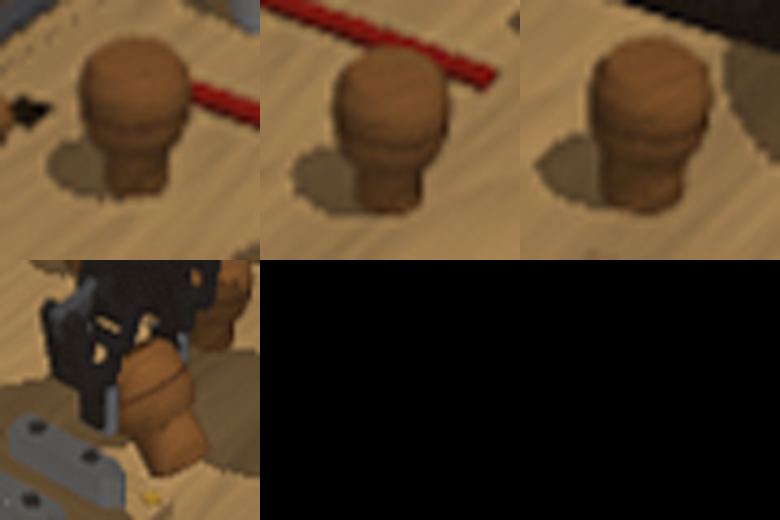

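Spigot-to-bun ratios in the first picture are 0.58, 0.58 and 0.70. The held foot is the 40 mm one, so it goes in the basket. I'll carry it there and straighten it against the inner −x wall.

Call:
jog_arm(plan=[[[-0.1,-3,0],0],[[-0.1,-4.8,0],0],[[-0.1,-4.8,0],0],[[-0.1,-4.8,0],0],[[-0.1,-4.8,0],0],[[-0.1,-4.8,0],0],[[-0.1,-4.8,0],0],[[-0.1,-4.8,0],0],[[-0.1,-4.8,0],0],[[-0.1,-4.8,0],0],[[0,-1,0],0],[[0,0,0],0]])

```text
clock: 8.4
tcp_pos: [0.461, -0.353, 0.1957]
orientation: [3.137, -0.155, -0.002]
contact_force: [-0.3, 0.4, -1.4]
grip_width: 0.0551
```

Call:
jog_arm(plan=[[[0,0,-2],0],[[0,0,-2],0],[[0,0,-1.3],0],[[-0.5,0,0],0],[[-0.5,0,0],0],[[-0.5,0,0],0],[[-0.5,0,0],0],[[-0.5,0,0],0],[[-0.5,0,0],0],[[0,0,0],0]])

```text
clock: 9.4
tcp_pos: [0.4366, -0.351, 0.1464]
orientation: [3.136, -0.146, 0.016]
contact_force: [9.3, 2.3, 2.5]
grip_width: 0.055
```

Call:
jog_arm(plan=[[[-0.4,0,0],0],[[-0.4,0,0],0],[[-0.4,0,0],0],[[-0.4,0,0],0],[[-0.4,0,0],0],[[-0.2,0,0],0],[[0,0,0],0]])

```text
clock: 10.1
tcp_pos: [0.4263, -0.3508, 0.1521]
orientation: [3.13, -0.138, 0.051]
contact_force: [26.7, 7.6, 22.9]
grip_width: 0.0549
```

```bash
python3 - <<'E'
from h import *
o=get_obs();P=o["tcp_pos"];print(P,o["contact_force"])
s=grab_frame("side")
u,v=proj("side",P-[0,0,.06])[0].astype(int)
cv2.imwrite("pics/g4.png",cv2.resize(s[v-50:v+50,u-50:u+50][:,:,::-1],(500,500),interpolation=cv2.INTER_CUBIC))
E
```

```text
[ 0.4262636  -0.35083986  0.15207655] [26.71991674  7.55549771 22.89390691]
```

View pics/g4.png

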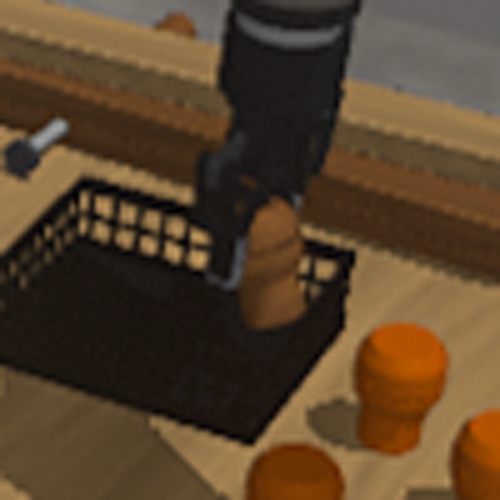

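Call:
jog_arm(plan=[[[1.5,0,0],0],[[2,0,0],0],[[2,0,0],0],[[2,0,0],0],[[0,0,-1],0],[[0,0,-1],0],[[0,0,-0.7],0],[[0,0,0],0]])

```text
clock: 10.95
tcp_pos: [0.4831, -0.3507, 0.1151]
orientation: [-3.137, 0.149, 0.006]
contact_force: [-0.9, 0.5, -0.7]
grip_width: 0.055
```

Call:
jog_arm(plan=[[[0,0,-0.3],0],[[0,0,-0.3],0],[[0,0,-0.3],0],[[0,0,0],0]])

```text
clock: 11.35
tcp_pos: [0.4876, -0.3513, 0.1104]
orientation: [3.136, -0.147, 0.007]
contact_force: [-1.3, 1.7, 14.3]
grip_width: 0.0548
```

```bash
python3 - <<'E'
from h import *
o=get_obs();P=o["tcp_pos"];print(P,o["contact_force"])
s=grab_frame("side")
u,v=proj("side",P-[0,0,.06])[0].astype(int)
k=lambda Q:((proj("side",Q)-[u-30,v-30])*10).round()
print("axis top/bottom",k(P-[0,0,.031]),k(P-[0,0,.105]))
cv2.imwrite("pics/g5.png",cv2.resize(s[v-30:v+30,u-30:u+30][:,:,::-1],(600,600),interpolation=cv2.INTER_CUBIC))
E
```

```text
[ 0.48761655 -0.35125331  0.11040489] [-1.26897287  1.73057111 14.28863209]
axis top/bottom [[316. 229.]] [[294. 419.]]
```

View pics/g5.png

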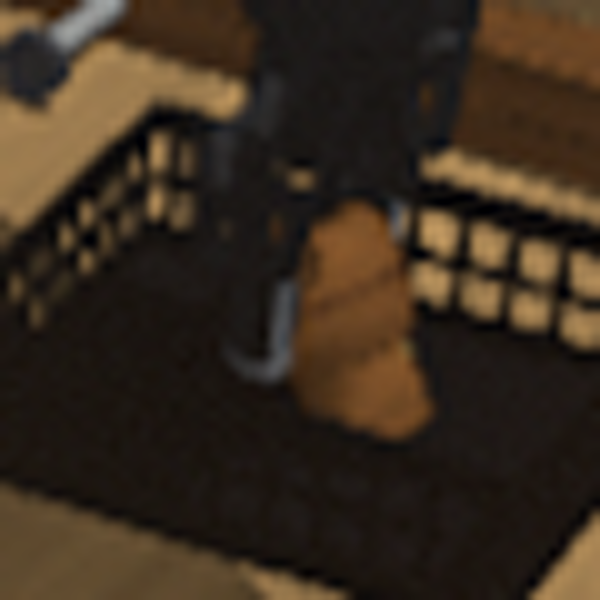

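The foot is still about 20° tilted because wall friction cancelled the righting torque. I'll use the floor instead: lower the grip force, keep it pressed, and drag −x so the bottom corner holds and the foot rolls upright.

Call:
jog_arm(plan=[[[0,0,0],0],[[-0.3,0,0],0],[[-0.3,0,0],0],[[-0.3,0,-0.05],0],[[-0.3,0,-0.05],0],[[-0.3,0,-0.05],0],[[-0.3,0,-0.1],0],[[-0.3,0,-0.1],0],[[0,0,0],0]], grip_force=20)

```text
clock: 12.3
tcp_pos: [0.4692, -0.3514, 0.1092]
orientation: [3.135, -0.146, 0.017]
contact_force: [1.4, 4.9, 25.4]
grip_width: 0.0551
```

```bash
python3 - <<'E'
from h import *
o=get_obs();P=o["tcp_pos"];print(P,o["contact_force"])
s=grab_frame("side")
u,v=proj("side",P-[0,0,.06])[0].astype(int)
k=lambda Q:((proj("side",Q)-[u-30,v-30])*10).round()
print("axis top/bottom",k(P-[0,0,.031]),k(P-[0,0,.105]))
cv2.imwrite("pics/g6.png",cv2.resize(s[v-30:v+30,u-30:u+30][:,:,::-1],(600,600),interpolation=cv2.INTER_CUBIC))
E
```

```text
[ 0.46918125 -0.35136557  0.10922836] [ 1.43563024  4.8911943  25.36181878]
axis top/bottom [[317. 228.]] [[293. 420.]]
```

View pics/g6.png

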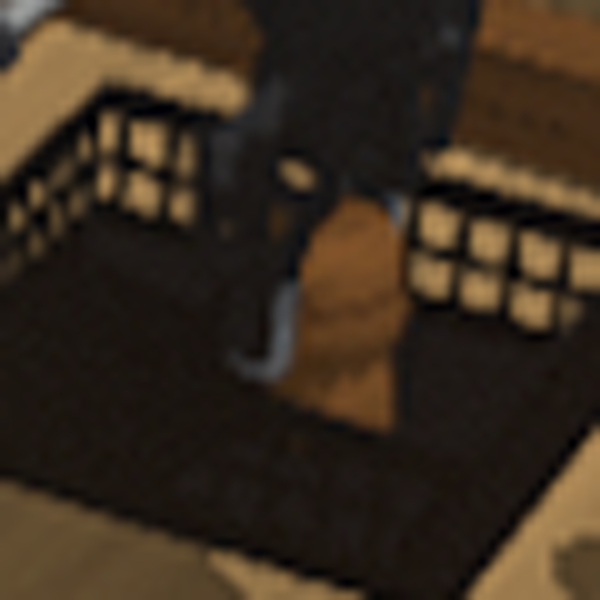

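Call:
jog_arm(plan=[[[-0.3,0,0],0],[[-0.3,0,0],0],[[-0.3,0,-0.05],0],[[-0.2,0,-0.05],0],[[0,0,0.1],0],[[0,0,0.2],0],[[0,0,0],0]])

```text
clock: 13.05
tcp_pos: [0.4529, -0.3511, 0.1065]
orientation: [3.138, -0.149, -0.001]
contact_force: [-0.0, 0.5, -1.6]
grip_width: 0.0547
```

Call:
jog_arm(plan=[[[0,0,0],0],[[0,0,0],0],[[0,0,0],0],[[0,0,0],0],[[0,0,0],0]], hand=8.5)

```text
clock: 13.55
tcp_pos: [0.4533, -0.3509, 0.1063]
orientation: [-3.138, 0.148, 0.0]
contact_force: [0.1, -0.1, 0.1]
grip_width: 0.0847
```

Call:
jog_arm(plan=[[[0,0,2],0],[[0,0,4],0],[[0,0,4],0],[[0,0,3],0],[[2,4.5,0],0],[[2,4.5,0],0],[[2,4.5,0],0],[[2,4.5,0],0],[[2,4.5,0],0],[[1,0.9,0],0],[[0,0,0],0]])

```text
clock: 14.65
tcp_pos: [0.5647, -0.114, 0.2365]
orientation: [-3.137, 0.14, -0.002]
contact_force: [0.0, -0.2, 0.3]
grip_width: 0.0852
```

```bash
python3 - <<'E'
from h import *
o=get_obs();P=o["tcp_pos"];print(P,o["contact_force"],o["orientation"])
s=grab_frame("side")
c=s[120:220,300:440]
cv2.imwrite("pics/g7.png",cv2.resize(c[:,:,::-1],(700,500),interpolation=cv2.INTER_CUBIC))
E
```

```text
[ 0.56469521 -0.11397339  0.2365339 ] [ 0.02351761 -0.22098704  0.29737524] [-3.13738329e+00  1.39790571e-01 -1.58867922e-03]
```

View pics/g7.png

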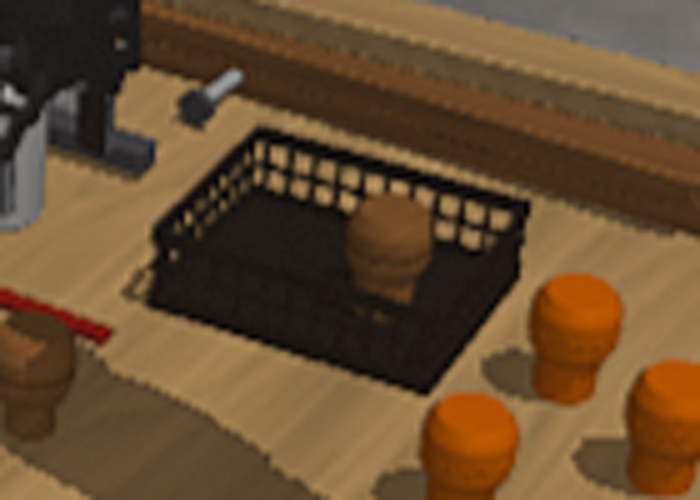

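Foot b stands upright in the basket. Next is the foot at (0.572, −0.113).

Call:
jog_arm(plan=[[[0.7,0.1,-3],0],[[0,0,-4],0],[[0,0,-3.5],0],[[0,0,-2],0],[[0,0,-0.9],0],[[0,0,0],0]])

```text
clock: 15.3
tcp_pos: [0.5691, -0.1177, 0.1014]
orientation: [3.137, -0.152, -0.004]
contact_force: [-0.0, -0.4, 0.1]
grip_width: 0.0852
```

Call:
jog_arm(plan=[[[0,0,0],0],[[0,0,0],0],[[0,0,0],0],[[0,0,0],0],[[0,0,0],0],[[0,0,0],0]], hand=4.5, grip_force=45)

```text
clock: 15.9
tcp_pos: [0.5716, -0.116, 0.1043]
orientation: [3.138, -0.148, 0.005]
contact_force: [-1.5, 0.4, 6.4]
grip_width: 0.0555
```

Call:
jog_arm(plan=[[[0,0,1],0],[[0,0,3],0],[[0,0,4],0],[[-1.6,3.4,0],0],[[-1.6,3.5,0],0],[[-1.5,3.4,0],0],[[-1.5,3.5,0],0],[[-1.5,3.4,0],0],[[-1.5,3.4,0],0],[[-1.5,3.4,0],0],[[0,0,0],0],[[0,0,0],0]])

```text
clock: 17.1
tcp_pos: [0.4631, 0.1247, 0.1832]
orientation: [3.138, -0.144, 0.001]
contact_force: [0.9, -1.5, -1.3]
grip_width: 0.0558
```

Call:
jog_arm(plan=[[[0,0,-2],0],[[0,0,-2],0],[[0,0,-1.2],0],[[0,0,-0.5],0],[[0,0,0],0],[[1,-0.095,0],0],[[1,-0.095,0],0],[[0.9,-0.085,0],0],[[0.4,-0.04,0],0],[[0.4,-0.04,0],0],[[0.4,-0.04,0],0],[[0,0,0],0]])

```text
clock: 18.3
tcp_pos: [0.5047, 0.1201, 0.1254]
orientation: [-3.138, 0.148, -0.0]
contact_force: [1.1, 0.9, -1.7]
grip_width: 0.0558
```

Call:
jog_arm(plan=[[[0.3,0.04,0.1],0],[[0.3,-0.03,0],0],[[0.3,-0.03,0],0],[[0.3,-0.03,0],0],[[0.3,-0.03,0],0],[[0.3,-0.03,0],0],[[0,0,0],0]])

```text
clock: 19.0
tcp_pos: [0.5215, 0.1183, 0.1258]
orientation: [3.137, -0.148, -0.004]
contact_force: [-4.3, -3.0, -0.6]
grip_width: 0.0553
```

Call:
jog_arm(plan=[[[0,-0.08,0],0],[[0.1,-0.07,0],0],[[0,0,0],0]])

```text
clock: 19.3
tcp_pos: [0.5234, 0.117, 0.1263]
orientation: [3.137, -0.148, -0.0]
contact_force: [-3.9, -3.4, -2.7]
grip_width: 0.0555
```

Call:
jog_arm(plan=[[[0,-0.1,0],0],[[0,0,0],0]])

```text
clock: 19.5
tcp_pos: [0.524, 0.1164, 0.1267]
orientation: [-3.138, 0.149, -0.002]
contact_force: [-1.6, -2.3, -2.1]
grip_width: 0.0556
```

```bash
python3 - <<'E'
from h import *
o=get_obs();P=o["tcp_pos"];print(P,o["contact_force"],o["moment"])
s=grab_frame("side")
u,v=proj("side",P-[0,0,.07])[0].astype(int)
k=lambda Q:((proj("side",Q)-[u-30,v-30])*10).round()
print("axis top/bottom",k(P-[0,0,.031]),k(P-[0,0,.105]))
cv2.imwrite("pics/g8.png",cv2.resize(s[v-30:v+30,u-30:u+30][:,:,::-1],(600,600),interpolation=cv2.INTER_CUBIC))
E
```

```text
[0.52395493 0.11641823 0.12666525] [-1.58622354 -2.32449586 -2.0827035 ] [-0.64822663  0.4438472   0.03712194]
axis top/bottom [[307. 192.]] [[312. 401.]]
```

View pics/g8.png

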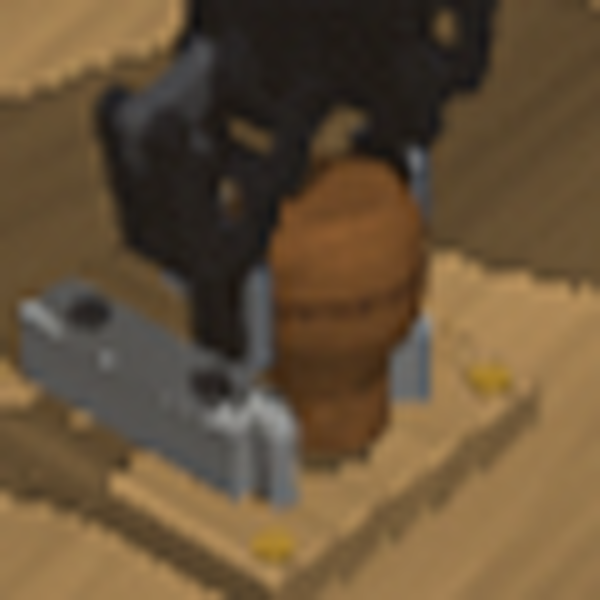

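Call:
jog_arm(plan=[[[0.2,-0.06,0],0],[[0.3,-0.04,0],0],[[0.3,-0.03,0],0],[[0,0,0],0]])

```text
clock: 19.95
tcp_pos: [0.5322, 0.115, 0.1266]
orientation: [-3.138, 0.149, -0.002]
contact_force: [-1.5, -3.2, -1.1]
grip_width: 0.0555
```

Call:
jog_arm(plan=[[[0.3,-0.08,0],0],[[0.4,-0.06,0],0],[[0.4,-0.04,0],0],[[0.4,-0.04,0],0],[[0,0,0],0]])

```text
clock: 20.45
tcp_pos: [0.5474, 0.1132, 0.1266]
orientation: [-3.137, 0.149, -0.002]
contact_force: [0.1, -1.1, -0.5]
grip_width: 0.0559
```

Call:
jog_arm(plan=[[[0.5,-0.06,0],0],[[0.5,-0.05,0],0],[[0.5,-0.05,0],0],[[0.5,-0.05,0],0],[[0.5,-0.05,0],0],[[0,0,0],0],[[0,0,0],0]])

```text
clock: 21.15
tcp_pos: [0.5713, 0.1104, 0.1263]
orientation: [-3.138, 0.148, 0.0]
contact_force: [0.1, 0.5, -1.2]
grip_width: 0.0559
```

```bash
python3 - <<'E'
from h import *
o=get_obs();P=o["tcp_pos"];print(P,o["contact_force"])
s=grab_frame("side");np.save("s2.npy",s)
t=grab_frame("top");np.save("t2.npy",t)
E
```

```text
[0.57132611 0.11044912 0.12632619] [ 0.10218144  0.47195703 -1.15154621]
```

It slid through with about zero force, so this foot fits and goes to the tray.

Call:
jog_arm(plan=[[[0,0,1],0],[[0,0,3],0],[[0,0,4],0],[[-0.4,3.4,0],0],[[-0.4,4.7,0],0],[[-0.4,4.7,0],0],[[-0.4,4.7,0],0],[[-0.5,4.6,0],0],[[0,0,-3],0],[[0,0,-3],0],[[0,0,-2],0],[[0,0,0],0]])

```text
clock: 22.45
tcp_pos: [0.5486, 0.3303, 0.124]
orientation: [3.135, -0.147, -0.007]
contact_force: [0.1, -0.2, -1.2]
grip_width: 0.0557
```

Call:
jog_arm(plan=[[[0,0,-0.5],0],[[0,0,-0.4],0],[[0,0,-0.2],0],[[0,0,0],0]])

```text
clock: 22.85
tcp_pos: [0.5506, 0.3315, 0.116]
orientation: [-3.138, 0.148, -0.001]
contact_force: [0.1, -0.1, -1.2]
grip_width: 0.0556
```

Call:
jog_arm(plan=[[[0,0,0],0],[[0,0,0],0],[[0,0,0],0],[[0,0,0],0],[[0,0,0],0]], hand=8.5)

```text
clock: 23.35
tcp_pos: [0.5503, 0.3315, 0.1155]
orientation: [-3.138, 0.148, -0.0]
contact_force: [-0.6, 0.1, -0.6]
grip_width: 0.0849
```

Call:
jog_arm(plan=[[[0,0,2],0],[[0,0,5],0],[[0.5,-1.9,5],0],[[1.5,-4.5,0],0],[[1.5,-4.5,0],0],[[1.5,-4.5,0],0],[[1.5,-4.5,0],0],[[1.5,-4.5,0],0],[[1.5,-4.5,0],0],[[1.5,-4.5,0],0],[[1.5,-4.5,0],0],[[1.5,-4.5,0],0]])

```text
clock: 24.55
tcp_pos: [0.6903, -0.0932, 0.2321]
orientation: [-3.138, 0.148, -0.0]
contact_force: [0.1, 0.2, 0.6]
grip_width: 0.0852
```

Call:
jog_arm(plan=[[[1.3,-4.5,0],0],[[0,0,0],0],[[0,0,0],0]])

```text
clock: 24.85
tcp_pos: [0.7027, -0.1382, 0.2314]
orientation: [3.138, -0.153, -0.001]
contact_force: [-0.6, 0.9, 0.5]
grip_width: 0.0848
```

```bash
python3 - <<'E'
from h import *
o=get_obs();P=o["tcp_pos"];print(P)
s=grab_frame("side")
z=lambda im,u,v,w,n:cv2.resize(im[v-w:v+w,u-w:u+w][:,:,::-1],(n,n),interpolation=cv2.INTER_CUBIC)
u,v=proj("side",[.55,.331,.04])[0].astype(int);u2,v2=proj("side",[.704,-.139,.06])[0].astype(int)
k=lambda Q:((proj("side",Q)-[u2-40,v2-40])*5+[400,0]).round()
print(k([.704,-.139,.052]),k(P-[0,0,.073]))
cv2.imwrite("pics/g9.png",np.hstack([z(s,u,v,40,400),z(s,u2,v2,40,400)]))
E
```

```text
[ 0.70272115 -0.1382202   0.23141158]
[[604. 212.]] [[602.  68.]]
```

View pics/g9.png

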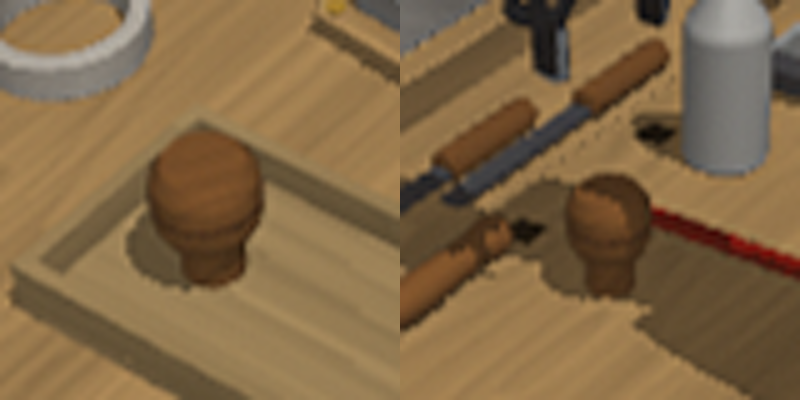

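The second foot stands upright in the tray. The last foot is where predicted, within about 2 mm.

Call:
jog_arm(plan=[[[0,0,-3],0],[[0,0,-4],0],[[0,0,-3.3],0],[[0,0,-1.5],0],[[0,0,-1],0],[[0,0,0],0]])

```text
clock: 25.5
tcp_pos: [0.7029, -0.1351, 0.1035]
orientation: [-3.138, 0.146, 0.001]
contact_force: [0.1, 0.8, -0.1]
grip_width: 0.085
```

Call:
jog_arm(plan=[[[0,0,0],0],[[0,0,0],0],[[0,0,0],0],[[0,0,0],0],[[0,0,0],0],[[0,0,0],0]], hand=4.5, grip_force=45)

```text
clock: 26.1
tcp_pos: [0.7043, -0.1362, 0.1062]
orientation: [3.138, -0.148, 0.005]
contact_force: [-0.9, 1.1, 6.9]
grip_width: 0.0545
```

Call:
jog_arm(plan=[[[0,0,1],0],[[0,0,3],0],[[0,0,4],0],[[-2.4,2.6,0],0],[[-3.1,3.3,0],0],[[-3.1,3.3,0],0],[[-3.1,3.3,0],0],[[-3.1,3.3,0],0],[[-3.1,3.3,0],0],[[-3.1,3.3,0],0],[[-3.1,3.4,0],0],[[0,0,0],0]])

```text
clock: 27.3
tcp_pos: [0.4578, 0.1264, 0.1846]
orientation: [-3.138, 0.134, 0.003]
contact_force: [0.9, -0.6, -2.4]
grip_width: 0.0545
```

Call:
jog_arm(plan=[[[0,0,0],0],[[0,0,0],0]])

```text
clock: 27.5
tcp_pos: [0.4628, 0.1209, 0.1844]
orientation: [3.138, -0.15, 0.002]
contact_force: [0.5, 0.5, -1.0]
grip_width: 0.0544
```

Call:
jog_arm(plan=[[[0,0,-2],0],[[0,0,-2],0],[[0,0,-1.1],0],[[0,0,-0.5],0],[[0,0,0],0],[[1,-0.095,0],0],[[1,-0.095,0],0],[[0.9,-0.085,0],0],[[0.4,-0.04,0],0],[[0.4,-0.04,0],0],[[0.4,-0.04,0],0],[[0,0,0],0]])

```text
clock: 28.7
tcp_pos: [0.5034, 0.1178, 0.128]
orientation: [-3.138, 0.148, -0.0]
contact_force: [0.6, 0.7, -0.7]
grip_width: 0.0546
```

Call:
jog_arm(plan=[[[0.3,-0.03,0],0],[[0.3,-0.03,0],0],[[0.3,-0.03,0],0],[[0.3,-0.03,0],0],[[0.3,-0.03,0],0],[[0,0,0],0]])

```text
clock: 29.3
tcp_pos: [0.5169, 0.1174, 0.1275]
orientation: [-3.137, 0.146, 0.004]
contact_force: [-3.5, 3.3, -1.5]
grip_width: 0.0549
```

Call:
jog_arm(plan=[[[0.1,0.1,0],0],[[0.2,0.06,0],0],[[0,0,0],0]])

```text
clock: 29.6
tcp_pos: [0.5218, 0.1181, 0.1281]
orientation: [-3.138, 0.148, -0.002]
contact_force: [-0.1, 2.4, -1.9]
grip_width: 0.0548
```

Call:
jog_arm(plan=[[[0.3,0.04,0],0],[[0.3,0,0],0],[[0.3,0,0],0],[[0.3,0,0],0],[[0,0,0],0]])

```text
clock: 30.1
tcp_pos: [0.5336, 0.1181, 0.128]
orientation: [3.138, -0.149, 0.001]
contact_force: [0.1, -0.9, -1.0]
grip_width: 0.0549
```

Call:
jog_arm(plan=[[[0.5,-0.05,0],0],[[0.5,-0.05,0],0],[[0.5,-0.05,0],0],[[0.5,-0.05,0],0],[[0,0,0],0]])

```text
clock: 30.6
tcp_pos: [0.5539, 0.1162, 0.128]
orientation: [-3.138, 0.149, -0.001]
contact_force: [0.3, 0.3, -1.5]
grip_width: 0.0546
```

Call:
jog_arm(plan=[[[0.5,-0.05,0],0],[[0.5,-0.05,0],0],[[0.5,-0.05,0],0],[[0.3,-0.03,0],0],[[0,0,0],0],[[0,0,0],0]])

```text
clock: 31.2
tcp_pos: [0.5709, 0.1145, 0.1279]
orientation: [3.138, -0.148, -0.0]
contact_force: [-0.1, 0.0, -1.4]
grip_width: 0.0545
```

Call:
jog_arm(plan=[[[0,0,1],0],[[0,0,3],0],[[0,0,4],0],[[-1.6,3.1,0],0],[[-2.0,3.7,0],0],[[-2.0,3.7,0],0],[[-2.0,3.7,0],0],[[-2.0,3.7,0],0],[[-2.0,3.7,0],0],[[0,0,0],0],[[0,0,-3],0],[[0,0,-3],0]])

```text
clock: 32.4
tcp_pos: [0.4556, 0.3311, 0.1489]
orientation: [-3.136, 0.147, -0.004]
contact_force: [-0.2, -1.1, -3.0]
grip_width: 0.0545
```

Call:
jog_arm(plan=[[[0,0,-2],0],[[0,0,-0.6],0],[[0,0,-0.4],0],[[0,0,0],0],[[0,0,0],0]])

```text
clock: 32.9
tcp_pos: [0.4556, 0.3309, 0.1191]
orientation: [-3.137, 0.148, -0.002]
contact_force: [-0.0, 0.4, -2.0]
grip_width: 0.0545
```

Call:
jog_arm(plan=[[[0,0,-0.2],0],[[0,0,0],0]])

```text
clock: 33.1
tcp_pos: [0.4552, 0.3306, 0.1164]
orientation: [-3.138, 0.148, -0.001]
contact_force: [0.5, 0.2, -1.6]
grip_width: 0.0545
```

Call:
jog_arm(plan=[[[0,0,0],0],[[0,0,0],0],[[0,0,0],0],[[0,0,0],0],[[0,0,0],0]], hand=8.5)

```text
clock: 33.6
tcp_pos: [0.455, 0.3305, 0.116]
orientation: [-3.138, 0.148, -0.0]
contact_force: [-1.5, 0.1, -0.9]
grip_width: 0.0852
```

Call:
jog_arm(plan=[[[0,0,2],0],[[0,0,4],0],[[0,0,5],0],[[0,0,4],0],[[1,-4.5,0],0],[[1,-4.5,0],0],[[1,-4.5,0],0],[[1,-4.5,0],0],[[0,0,0],0]])

```text
clock: 34.5
tcp_pos: [0.4964, 0.143, 0.2656]
orientation: [3.133, -0.164, 0.0]
contact_force: [0.3, 0.4, -0.4]
grip_width: 0.0847
```

```bash
python3 - <<'E'
from h import *
o=get_obs();print(o["clock"],o["tcp_pos"],o["contact_force"])
s=grab_frame("side");np.save("s3.npy",s)
z=lambda im,u,v,w,n:cv2.resize(im[v-w:v+w,u-w:u+w][:,:,::-1],(n,n),interpolation=cv2.INTER_CUBIC)
# numeric check: saturation-based silhouettes vs. upright model
def ring(x,y,b):
    a=np.linspace(0,2*np.pi,40)
    return np.vstack([[x+r*np.cos(q),y+r*np.sin(q),b+h] for r,h in((.0165,0),(.0165,.03),(.028,.043),(.028,.061),(.015,.074)) for q in a])
for x,y in((.551,.3315),(.4556,.331)):
    p=proj("side",ring(x,y,.009));print("pred",p.min(0).round(1),p.max(0).round(1))
    u,v=p.mean(0).astype(int)
    hsv=cv2.cvtColor(s,cv2.COLOR_RGB2HSV)
    w=30;m=((hsv[...,0]<=14)&(hsv[...,1]>120)).astype(np.uint8)[v-w:v+w,u-w:u+w]
    n,l,st,c=cv2.connectedComponentsWithStats(m);i=1+st[1:,4].argmax()
    print("seen",st[i][:2]+[u-w,v-w],st[i][:2]+st[i][2:4]+[u-w,v-w],st[i][4])
cv2.imwrite("pics/g10.png",z(s,*proj("side",[.5,.331,.04])[0].astype(int),50,600))
E
```

```text
34.5 [0.4963812  0.14296135 0.26561225] [ 0.28128188  0.41421664 -0.43337509]
pred [201.6 264.1] [225.1 294.4]
seen [204 267] [227 297] 418
pred [231.7 279.9] [255.7 311.1]
seen [235 280] [258 311] 406
```

Both tray silhouettes match an upright foot on the tray floor to within about 3 px. The gripper is clear, so I'm handing in.

```bash
python3 -c "
from bench import *
print(hand_in())"
```

```text
the job is handed in; nothing more can be done
None
```

All three feet were tried in the gauge and put away, and the job was handed in at about 34.5 s. The hand-in reports no verdict.

- **Too thick, in the basket:** the near foot stopped at the gauge mouth, and its spigot-to-bun ratio of 0.70 in the first picture agrees with 40 mm. It pivoted in the pads there, so I righted it inside the basket. The first attempt, against the basket wall, failed; dragging it along the floor worked. A picture after release shows it standing upright.
- **Fits, in the tray:** the other two feet slid past the middle of the gap, with the force near zero once inside. The first was seen upright in the tray in a picture.
- **Last foot:** the viewer's 12-picture limit blocked the final look, so I checked it by numbers only. Both tray silhouettes match an upright foot on the floor to within about 3 px.
- **Forces and the other things:** the highest force reading at the end of a move was about 36 N, while righting the thick foot in the basket; in the gauge it stayed below about 9 N. I noticed no other bench items or orange look-alikes being moved, but did not re-measure them at the end.
- **Disagreement:** the two fitting feet ran through the gap at hand positions about 4 mm apart sideways, more than the 3 mm of total play. I did not find out why, but neither was forced.

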